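# Make up the pump kit and the guard kit

## Task

Make up the two spares kits from the stock standing on the bench beside the trays: the longer tray, for the pump, gets the ball bearing, the coil spring and the longest of the three bolts; the shorter tray, for the machine guard, gets the star knob and the middle-length bolt. Set each part down in the pocket cut for it so that it rests flat on the pocket floor, the spring on end and the bolts on their heads as they stand now. The shortest bolt and the oil bottle are not for these kits: leave them standing where they are.

Things in the scene. Friction and masses are not known exactly. Their poses are not given: they have to be found in the camera images.
- tray_pump: Longer grey kit tray fixed on the table, 186 x 84 x 12 mm (its x, y, z; origin centred under it), black pocket floors 6 mm above the table, pockets 6 mm deep, all at y = 0: round, 48 mm, at x = -57 mm for the bearing; round, 40 mm, at x = +3 mm for the spring; square, 36 mm, at x = +63 mm for the longest bolt.
- tray_guard: Shorter grey kit tray fixed on the table, 142 x 84 x 12 mm (its x, y, z; origin centred under it), black pocket floors 6 mm above the table, pockets 6 mm deep, all at y = 0: round, 58 mm, at x = -29 mm for the star knob; square, 34 mm, at x = +39 mm for the middle-length bolt.
- bearing_mid (a point): Ball bearing lying flat, bright steel with a dark ring in its face: 35 mm across, 11 mm thick, 60 g. The point is its centre, half-way up (5.5 mm above its underside); z along its axis, upward.
- spring_mid (a point): Steel coil spring standing on end: 27 mm across, 49 mm tall, 20 g, stiff enough to be gripped by its sides. The point is its centre, half-way up (24.5 mm above its underside); z along its axis, upward.
- bolt_long_mid (a point): Hex bolt standing on its head, shank up, brown, the longest of the three bolts; 69 mm tall, head 26 mm across corners and 9 mm high, shank 14 mm thick, 70 g. The point is its centre, half-way up (34.5 mm above its underside); z along the shank, upward. Its place is the longer tray.
- knob_mid (a point): Black plastic star knob with five lobes lying flat: 45 mm across, 18 mm tall, 40 g. The point is its centre, half-way up (9 mm above its underside); z along its axis, upward.
- bolt_mid_mid (a point): Hex bolt standing on its head, shank up, bright steel, the middle one in length of the three bolts; 58 mm tall, head 22 mm across corners and 8 mm high, shank 12 mm thick, 30 g. The point is its centre, half-way up (29 mm above its underside); z along the shank, upward. Its place is the shorter tray.
- bolt_short_mid (a point): Hex bolt standing on its head, shank up, dark steel, the shortest of the three bolts; 46 mm tall, head 18 mm across corners and 7 mm high, shank 10 mm thick, 50 g. The point is its centre, half-way up (23 mm above its underside); z along the shank, upward. It belongs to neither kit and stays where it stands.
- oil_mid (a point): Yellow oil bottle with a red spout, standing at the back: 46 mm across, 135 mm tall. The point is its centre, half-way up. It stays where it stands.

How it is judged:
By the outcome, as a careful person would: the job done as asked, in the order asked, and still so for the second after the job is handed in, with the robot touching nothing.
It also fails if it takes over 125 s, if anything falls off the work surface, if the arm or the gripper's body presses on something with over 40 N, if the wrist force passes 120 N, or if a joint passes its speed limit or range.

## Robot

A 6-joint arm with a two-finger parallel gripper is mounted at the origin on a cart in front of the work surface, level with it; the furniture and walls round the work are solid. World frame = base frame: x ahead of the robot, y to its left, z up, the work surface at z = 0. Lengths are in m, angles in rad, forces in N, time in s.
With the tool pointing down it reaches from about 0.35 to 0.775 m from the base axis. Payload 5.5 kg.
Tool frame: the origin (TCP) lies at the very end of the fingers, on their centre line; the grasp point (between the pads) lies env.hold_point_z behind it (env.hold_point_z is the distance from the TCP to the grasp point, in m); z points along the fingers, y is the line along which they close (so a half turn about z gives the same grasp; the last joint's range is limited). The gripper opens to 85 mm and grips with 20 to 120 N. Pads are 22 mm wide; open, the fingers measure 114 mm over their backs; the gripper's body (76 mm by 85 mm) begins 54 mm behind the grasp point. The pads swing forward as they close: fully open they stand 13 mm farther back than shut.
Start: joints at [1.204, 0.313, 0.046, 1.304, 0, 1.431], TCP at [0.129, 0.56, 0.231] pointing down, gripper open.
Joint ranges: [-2.76, 2.76], [-0.86, 1.69], [-1.03, 1.26], [-2.2, 2.34], [-1.47, 1.5], [-3.14, 3.14]. Speed limits (rad/s): [2.57, 2.57, 3.14, 3.14, 3.14, 3.14].

## Interface

Orientations are given as a unit quaternion [w, x, y, z].
In Python, from workcell import env gives the robot as it stands.
- The arm moves only by the tool carry_out, never from a script. Its argument "steps" is a list of rows, each a list of 3 entries, a list of its own where there are three numbers: the turn, a rotation vector about the tool's x, y, z in degrees, then the shift along the tool's x, y, z in cm, then the closure in counts, from 0 (fully open) to 255 (shut). A call has exactly 8 rows; each row is the pose to reach, as a shift and turn from the pose commanded when the call began, along the tool's axes at that moment; what a row does not reach only later rows make up. A row lasts 1/8 s, in which the tool goes at most 62.5 mm and 10.7 degrees, less where a joint would pass 70% of its speed; a pose out of reach is approached as far as the arm can. A call with a gripper value outside its range is refused whole. The fingers move at their own pace and stop on an object; "force" is the grip in N (left out, the last holds). Time passes only in rows, so rows that repeat a pose let the fingers close, or fill a call up. It gives the time, the measured TCP pose, the force, the opening and the grip force at its end, in the units of the state.
- env.get_state(): the state, without advancing time (a new reading comes with each control period).
- env.read_camera(name): name is "scene" or "top" or "wrist"; returns (picture, depth): 480x640x3 uint8, red, green, blue; 480x640 float32, m along the optical axis (not along the pixel's ray), 0 where there is no reading.
- env.get_calibration(name): a dict with "fx", "fy", "cx", "cy" (pixels), "origin" and "orientation" of the camera in the world. Camera axes: x right, y up, looking along -z (the intrinsics and any distortion apply to the point x, -y, -z); pixel columns grow to the right and rows downward; lengths in m; the calibration is good to about 2 mm. A picture is of the moment at which its call begins: read the wrist's pose just before it. get_calibration takes no time and is no camera call; for the wrist camera it gives the pose at the moment of the call.
- env.hand_in(): hands the job in; it is judged then, once.
The state is a dict: "clock": time; "joint_pos": joint angles; "qvel": joint speeds; "tau": joint torques, N m; "tcp_pos": TCP position; "orientation": TCP orientation; "wrist_force": force on the tool from outside, world axes, zero at the start; "ft_torque": the same for the moment, N m; "finger_gap": finger opening in m; "grip_force": force on a finger pad.
Only numpy, scipy, OpenCV 4.12 (cv2) and the standard library are available. Lean on these libraries where they do the work, as an engineer would, in place of code of your own. Each camera call takes 0.05 s, during which the arm holds its last target. There are 200 camera calls.

## Working session

There is one attempt and no reset: what is moved stays moved. The work goes in short steps, Python scripts to look and compute and a tool call to move; the robot and the scene stay as the last step left them, time stands still between calls to the robot, and variables do not carry over. Pictures are saved under pics/ and viewed, at most 14 in all, crops included, and the job is handed in when it is done.

Besides the shell and the picture viewer there is one more tool, called after "Call:" as name([rows], argument=value, ...), one row to a line, values as JSON. carry_out: Moves the arm, as the interface text tells. Its arguments: {"type":"object","properties":{"steps":{"type":"array","items":{"type":"array"}},"force":{"type":"number"}},"required":["steps"]}

```bash
mkdir -p pics; ls; python3 - <<'E'
from workcell import env
import cv2,numpy as np
print(env.get_state(), env.hold_point_z)
for n in ["top","scene"]:
    p,d=env.read_camera(n); c=env.get_calibration(n); print(n,c)
    cv2.imwrite(f"pics/{n}0.png",p[:,:,::-1]); np.savez(f"{n}0.npz",p=p,d=d)
E
```

```text
pics
{'clock': 0.0, 'joint_pos': array([1.20436917e+00, 3.14040612e-01, 4.49941490e-02, 1.30363553e+00,
       9.91646624e-06, 1.43121451e+00]), 'qvel': array([ 0.00116134,  0.00094906, -0.00094642,  0.00055922, -0.00081181,
       -0.00093957]), 'tau': array([ 6.35939086e-04, -4.80623960e+01,  2.98533064e+01,  1.91197061e-02,
       -1.25772804e-04,  3.65045977e-06]), 'tcp_pos': array([0.12912883, 0.55978069, 0.23039223]), 'orientation': array([-2.40804736e-04,  1.13179588e-01,  9.93574100e-01, -9.11577034e-04]), 'wrist_force': array([ 0.11011162, -0.68973505, -0.90728332]), 'ft_torque': array([-0.04784228, -0.02041968, -0.01071733]), 'grip_force': 0.0, 'finger_gap': 0.08538992282504486} 0.0187
top {'fx': 451.97484309641567, 'fy': 451.97484309641567, 'cx': 319.3625825973357, 'cy': 241.29876618015416, 'origin': array([ 0.41387053, -0.04540049,  0.89471471]), 'orientation': array([ 0.71037405,  0.0673074 , -0.07447434, -0.69662903])}
scene {'fx': 524.0646533551327, 'fy': 524.0646533551327, 'cx': 312.6681163306785, 'cy': 237.65155797515308, 'origin': array([0.00708494, 0.37897347, 0.71527869]), 'orientation': array([-0.42670567, -0.18590908,  0.37120708,  0.80347084])}
```

View pics/top0.png

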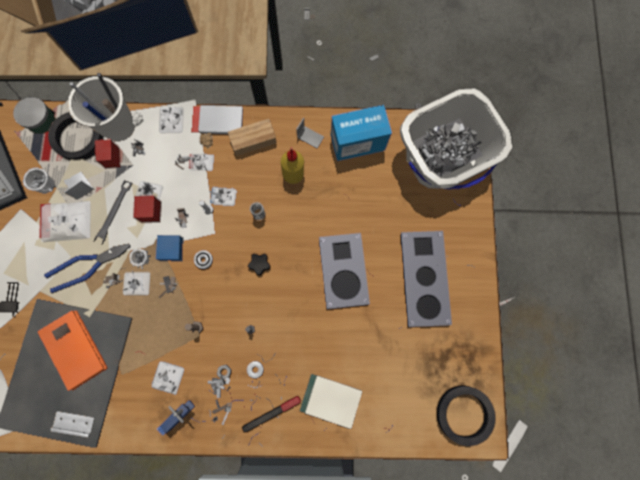

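View pics/scene0.png

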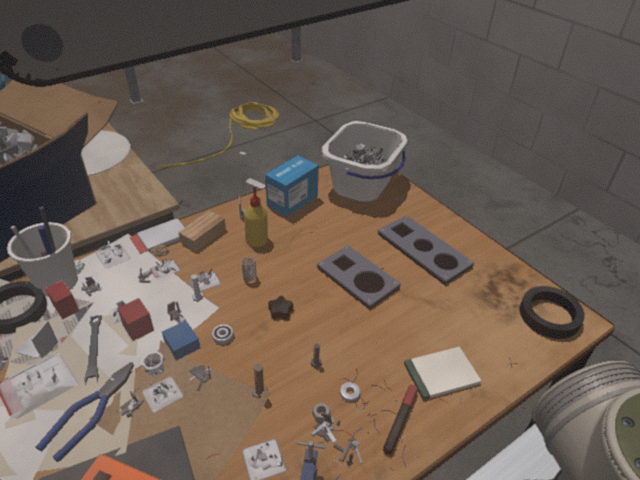

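The top view shows the pump tray at (426,279), guard tray (344,271), knob (260,264), bearing (203,260), spring (258,213), probable brown long bolt (196,328), short bolt (250,331), probable bright bolt (207,207) and oil bottle (292,170). Next I measure these from the depth.

```bash
cat > h.py <<'E'
import numpy as np,cv2
from scipy.spatial.transform import Rotation as R
def rot(q): return R.from_quat([q[1],q[2],q[3],q[0]]).as_matrix()
def cloud(d,c):
    v,u=np.mgrid[:480,:640]
    p=np.stack([(u-c['cx'])/c['fx']*d,-(v-c['cy'])/c['fy']*d,-d],-1)
    w=p@rot(c['orientation']).T+c['origin']; w[d<=0]=np.nan; return w
def plane(u,v,z,c):
    r=rot(c['orientation'])@np.array([(u-c['cx'])/c['fx'],-(v-c['cy'])/c['fy'],-1]); o=c['origin']
    return o+r*(z-o[2])/r[2]
def proj(w,c):
    p=(np.asarray(w)-c['origin'])@rot(c['orientation'])
    return np.stack([c['cx']+c['fx']*p[...,0]/-p[...,2],c['cy']-c['fy']*p[...,1]/-p[...,2]],-1)
E
python3 - <<'E'
from workcell import env
from h import *
T=np.load("top0.npz");S=np.load("scene0.npz")
ct=env.get_calibration("top");cs=env.get_calibration("scene")
wt=cloud(T['d'],ct);ws=cloud(S['d'],cs)
for n,(u,v) in dict(bear=(203,260),knob=(260,264),spring=(258,213),long=(196,328),short=(250,331),midb=(207,207),oil=(292,165)).items():
    out=[]
    for w in (wt,ws):
        c=plane(u,v,0.03,ct)
        base=np.nanmedian(w[(np.hypot(w[...,0]-c[0],w[...,1]-c[1])<.06)][:,2])
        m=(np.hypot(w[...,0]-c[0],w[...,1]-c[1])<.035)&(w[...,2]>base+.006)
        q=w[m]; 
        top=q[q[:,2]>q[:,2].max()-.012] if len(q) else q
        out.append((round(base,4),len(q),q.mean(0).round(4) if len(q) else 0,top.mean(0).round(4) if len(q) else 0,q[:,2].max().round(4) if len(q) else 0))
    print(n,c.round(3),*out,sep='\n  ')
# trays: pixel rects
g=cv2.cvtColor(T['p'],cv2.COLOR_RGB2HSV)
m=((g[...,1]<70)&(g[...,2]>60)&(g[...,2]<170)).astype(np.uint8); m[:,:310]=0;m[:, 460:]=0;m[:225]=0;m[335:]=0
for k in cv2.findContours(m,cv2.RETR_EXTERNAL,cv2.CHAIN_APPROX_NONE)[0]:
    if cv2.contourArea(k)<1500: continue
    b=cv2.boxPoints(cv2.minAreaRect(k)); w=np.array([plane(*x,.012,ct) for x in b])
    print(w.round(4),w.mean(0),[np.linalg.norm(w[i]-w[i-1]) for i in range(4)])
a=cv2.resize(T['p'][150:350,170:330],None,fx=4,fy=4)[:600,:,::-1]
b=cv2.resize(S['p'][230:430,150:350],(600,600),interpolation=cv2.INTER_CUBIC)[:,:,::-1]
cv2.imwrite("pics/c1.png",cv2.resize(T['p'][180:345,170:290],None,fx=3.6,fy=3.6,interpolation=cv2.INTER_CUBIC)[:,:,::-1]);cv2.imwrite("pics/c2.png",b)
E
```

```text
bear
  [0.549 0.171 0.03 ]
  (np.float64(0.0004), 231, array([0.5531, 0.1769, 0.011 ]), array([0.5531, 0.1769, 0.011 ]), np.float64(0.0162))
  (np.float64(0.0002), 284, array([0.5515, 0.1751, 0.0103]), array([0.5515, 0.1751, 0.0103]), np.float64(0.0143))
knob
  [0.543 0.061 0.03 ]
  (np.float64(0.0002), 344, array([0.5463, 0.0649, 0.0177]), array([0.5467, 0.0652, 0.0181]), np.float64(0.0226))
  (np.float64(0.0002), 389, array([0.5423, 0.0655, 0.0163]), array([0.5431, 0.065 , 0.0173]), np.float64(0.0225))
spring
  [0.644 0.07  0.03 ]
  (np.float64(0.0002), 173, array([0.6485, 0.0709, 0.0319]), array([0.6486, 0.071 , 0.0447]), np.float64(0.0504))
  (np.float64(0.0), 259, array([0.646 , 0.07  , 0.0294]), array([0.6479, 0.069 , 0.0425]), np.float64(0.0482))
long
  [0.42  0.175 0.03 ]
  (np.float64(0.0005), 231, array([0.4168, 0.1807, 0.0281]), array([0.4214, 0.1794, 0.0688]), np.float64(0.0724))
  (np.float64(0.0007), 454, array([0.4143, 0.1814, 0.0306]), array([0.419 , 0.1787, 0.0673]), np.float64(0.0718))
short
  [0.416 0.074 0.03 ]
  (np.float64(-0.0002), 54, array([0.4191, 0.0755, 0.
[... 549 characters left out ...]
float64(0.1352))
  (np.float64(0.0017), 940, array([0.7252, 0.0078, 0.0605]), array([ 7.365e-01, -1.000e-04,  1.299e-01]), np.float64(0.1348))
[[ 0.6028 -0.0498  0.012 ]
 [ 0.6145 -0.1365  0.012 ]
 [ 0.4707 -0.1521  0.012 ]
 [ 0.4599 -0.0681  0.012 ]] [ 0.53698651 -0.10159895  0.012     ] [np.float64(0.14410101004319853), np.float64(0.08745757496503642), np.float64(0.144615666773536), np.float64(0.08469710731343776)]
[[ 0.6157 -0.2138  0.012 ]
 [ 0.625  -0.3017  0.012 ]
 [ 0.4349 -0.3102  0.012 ]
 [ 0.4265 -0.226   0.012 ]] [ 0.52551274 -0.2629168   0.012     ] [np.float64(0.18961789255832132), np.float64(0.08836559287346228), np.float64(0.19032270167222826), np.float64(0.08466415022940435)]
```

View pics/c2.png

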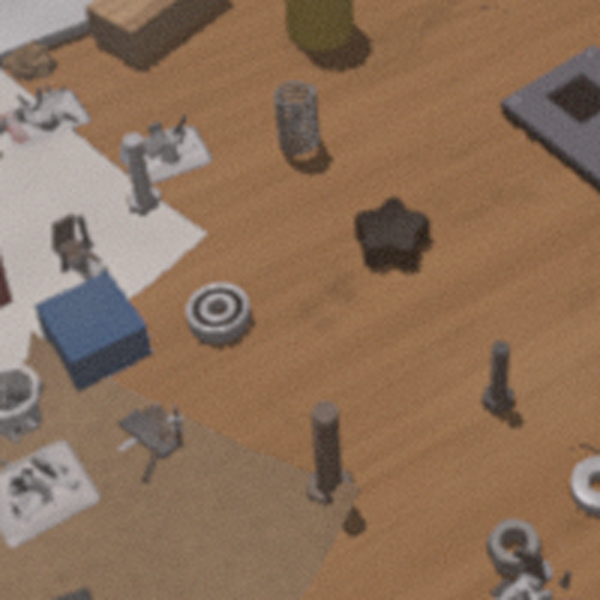

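View pics/c1.png

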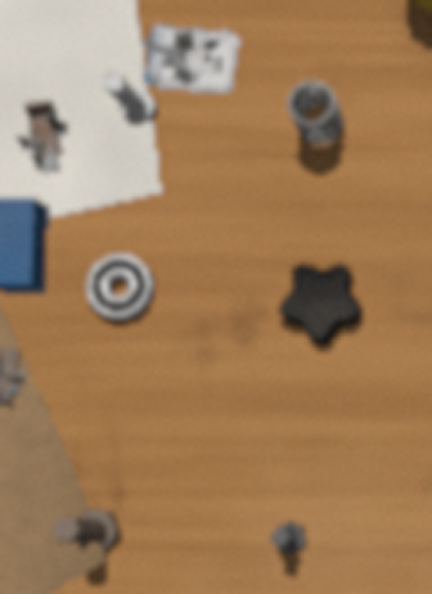

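All parts are identified: the brown long bolt is at (0.419,0.179), the bright middle bolt at (0.654,0.174), and the dark short bolt at (0.418,0.076). I'll fit the tray pockets from both pictures, then move over the bearing with the fingers closing along world x, since the blue box is beside it in y.

```bash
python3 - <<'E'
from workcell import env
from h import *
for n,box in (("top",(300,225,460,340)),("scene",(310,210,480,310))):
    T=np.load(n+"0.npz");c=env.get_calibration(n);g=T['p'].max(2)
    m=(g<62).astype(np.uint8); k=np.zeros_like(m);x0,y0,x1,y1=box;k[y0:y1,x0:x1]=m[y0:y1,x0:x1]
    N,l,s,ce=cv2.connectedComponentsWithStats(k)
    for i in range(1,N):
        if s[i,4]>100: print(n,ce[i].round(1),s[i,4],plane(*ce[i],.008,c).round(4))
T=np.load("top0.npz");w=cloud(T['d'],env.get_calibration("top"))
for nm,(x,y) in dict(mid=(.654,.174),bear=(.552,.176)).items():
    for dx in np.arange(-.06,.07,.02):
        print(nm,round(x+dx,3),[int(1000*np.nanmax(np.append(w[(abs(w[...,0]-x-dx)<.01)&(abs(w[...,1]-y-dy)<.01)][:,2],-1))) for dy in np.arange(-.06,.07,.02)])
E
```

```text
top [423.1 245.5] 258 [ 0.5902 -0.2607  0.008 ]
top [341.4 249.9] 152 [ 0.5778 -0.0972  0.008 ]
top [425.6 275.6] 264 [ 0.5296 -0.264   0.008 ]
top [345.3 284. ] 591 [ 0.5099 -0.1054  0.008 ]
top [428.1 306.3] 426 [ 0.4695 -0.2673  0.008 ]
scene [402.  229.6] 142 [ 0.5892 -0.2654  0.008 ]
scene [423.8 262.1] 200 [ 0.491  -0.2347  0.008 ]
scene [422.9 245.1] 158 [ 0.529  -0.2683  0.008 ]
scene [445.4 261.3] 261 [ 0.469  -0.2719  0.008 ]
scene [343.3 262.7] 147 [ 0.5769 -0.1013  0.008 ]
scene [358.6 290.8] 143 [ 0.5013 -0.0795  0.008 ]
scene [368.7 282. ] 437 [ 0.5087 -0.1096  0.008 ]
mid 0.594 [4, 2, 4, 5, 8, 30, 32]
mid 0.614 [5, 3, 11, 10, 7, 9, 24]
mid 0.634 [5, 4, 11, 10, 6, 27, 20]
mid 0.654 [2, 3, 3, 62, 5, 25, 24]
mid 0.674 [8, 24, 28, 12, 5, 5, 5]
mid 0.694 [9, 25, 26, 20, 6, 5, 7]
mid 0.714 [2, 4, 5, 4, 5, 5, 5]
bear 0.492 [4, 4, 6, 3, 4, 5, 20]
bear 0.512 [5, 3, 3, 3, 4, 3, 17]
bear 0.532 [2, 4, 13, 16, 13, 3, 5]
bear 0.552 [4, 3, 13, 14, 14, 30, 32]
bear 0.572 [3, 3, 13, 15, 14, 31, 31]
bear 0.592 [4, 2, 4, 5, 7, 30, 32]
bear 0.612 [5, 3, 11, 10, 8, 9, 12]
```

Call:
carry_out([
  [[0,0,77],[-49.9,-27.9,3],120],
  [[0,0,77],[-49.9,-27.9,3],120],
  [[0,0,77],[-49.9,-27.9,3],120],
  [[0,0,77],[-49.9,-27.9,3],120],
  [[0,0,77],[-49.9,-27.9,3],120],
  [[0,0,77],[-49.9,-27.9,3],120],
  [[0,0,77],[-49.9,-27.9,3],120],
  [[0,0,77],[-49.9,-27.9,3],120],
], force=30)

```text
clock: 1.1
tcp_pos: [0.5003, 0.2232, 0.2047]
orientation: [-0.0, 0.708, 0.706, -0.0]
wrist_force: [0.4, 1.0, 0.6]
finger_gap: 0.0452
grip_force: 0.0
```

Call:
carry_out([
  [[0,0,0],[-4.7,5.2,8],90],
  [[0,0,0],[-4.7,5.2,8],90],
  [[0,0,0],[-4.7,5.2,8],90],
  [[0,0,0],[-4.7,5.2,8],90],
  [[0,0,0],[-4.7,5.2,8],90],
  [[0,0,0],[-4.7,5.2,8],90],
  [[0,0,0],[-4.7,5.2,8],90],
  [[0,0,0],[-4.7,5.2,8],90],
])

```text
clock: 2.1
tcp_pos: [0.5512, 0.1782, 0.1255]
orientation: [0.0, 0.707, 0.707, 0.0]
wrist_force: [0.8, -0.0, -0.3]
finger_gap: 0.0552
grip_force: 0.0
```

```bash
cat >> h.py <<'E'
def wrist(env,name,pts):
    """picture with predicted points marked"""
    s=env.get_state();c=env.get_calibration("wrist");p,d=env.read_camera("wrist");np.savez(name+".npz",p=p,d=d,**c)
    im=p[:,:,::-1].copy()
    for q in pts:
        u=proj(q,c); print(q,u.round(1)); 
        if abs(u).max()<2000: cv2.drawMarker(im,tuple(int(x) for x in u.round()),(0,0,255),0,12,1)
    cv2.imwrite(f"pics/{name}.png",im); print(s['tcp_pos'].round(4),s['orientation'].round(3),s['finger_gap'],c['origin'],s['joint_pos'].round(2)); return p,d,c
E
python3 - <<'E'
from workcell import env
from h import *
wrist(env,"w1",[(.5525,.176,.011)])
E
```

```text
(0.5525, 0.176, 0.011) [325.5 240.4]
[0.5512 0.1782 0.1255] [0.    0.707 0.707 0.   ] 0.05518755644895877 [0.55049629 0.25465964 0.26815403] [ 0.17  0.37 -0.13  1.06  0.    1.74]
```

View pics/w1.png

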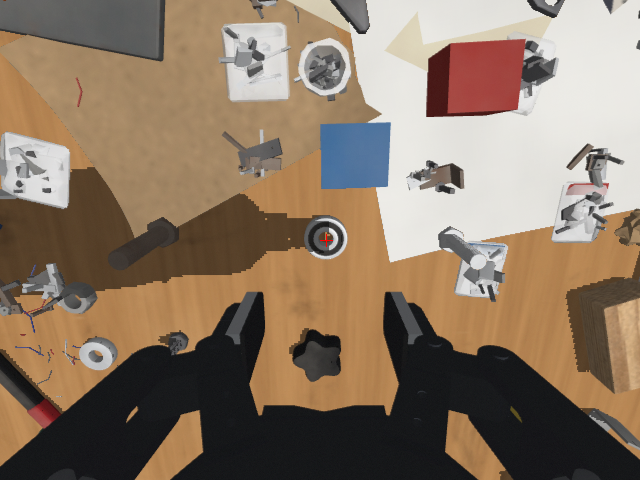

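The bearing at (326,239) sits on the predicted mark and the fingers straddle it clear of the blue box.

Call:
carry_out([
  [[0,0,0],[-0.2,0.1,5],90],
  [[0,0,0],[-0.2,0.1,9],90],
  [[0,0,0],[-0.2,0.1,11.4],90],
  [[0,0,0],[-0.2,0.1,11.9],90],
  [[0,0,0],[-0.2,0.1,11.9],90],
  [[0,0,0],[-0.2,0.1,11.9],90],
  [[0,0,0],[-0.2,0.1,11.9],90],
  [[0,0,0],[-0.2,0.1,11.9],90],
])

```text
clock: 3.15
tcp_pos: [0.5527, 0.176, 0.0068]
orientation: [0.0, 0.707, 0.707, 0.001]
wrist_force: [0.4, 0.7, 0.5]
finger_gap: 0.0554
grip_force: 0.0
```

Good. I'll close, then lift gently.

Call:
carry_out([
  [[0,0,0],[0,0,0.05],255],
  [[0,0,0],[0,0,0.05],255],
  [[0,0,0],[0,0,0.05],255],
  [[0,0,0],[0,0,0.05],255],
  [[0,0,0],[0,0,0.05],255],
  [[0,0,0],[0,0,-1],255],
  [[0,0,0],[0,0,-4],255],
  [[0,0,0],[0,0,-8],255],
], force=40)

```text
clock: 4.15
tcp_pos: [0.551, 0.1757, 0.086]
orientation: [-0.001, 0.707, 0.707, -0.001]
wrist_force: [0.3, 0.3, 0.4]
finger_gap: 0.0309
grip_force: 39.7
```

Call:
carry_out([
  [[0,0,0],[-6,-1,-2],255],
  [[0,0,0],[-12,-2,-2],255],
  [[0,0,0],[-18,-3.4,-2],255],
  [[0,0,0],[-24,-4.5,-2],255],
  [[0,0,0],[-30,-5.6,-2],255],
  [[0,0,0],[-36,-6.7,-2],255],
  [[0,0,0],[-41,-7.6,-2],255],
  [[0,0,0],[-44.5,-8.2,0],255],
])

```text
clock: 5.15
tcp_pos: [0.4708, -0.2725, 0.0876]
orientation: [0.002, 0.708, 0.706, 0.0]
wrist_force: [0.2, -0.8, -1.3]
finger_gap: 0.0306
grip_force: 39.7
```

```bash
python3 - <<'E'
from workcell import env
from h import *
wrist(env,"w2",[(.5897,-.263,.006),(.5293,-.266,.006),(.4693,-.2696,.006),(.5774,-.0993,.006),(.5093,-.1075,.006)])
E
```

```text
(0.5897, -0.263, 0.006) [493.4 237.5]
(0.5293, -0.266, 0.006) [406.9 241.8]
(0.4693, -0.2696, 0.006) [321.5 246.9]
(0.5774, -0.0993, 0.006) [515.6 -45.4]
(0.5093, -0.1075, 0.006) [391.9 -27.8]
[ 0.4708 -0.2725  0.0876] [0.002 0.708 0.706 0.   ] 0.030581432916761853 [ 0.46995409 -0.19560634  0.23008667] [-0.67  0.34 -0.29  0.94  0.    0.9 ]
```

View pics/w2.png

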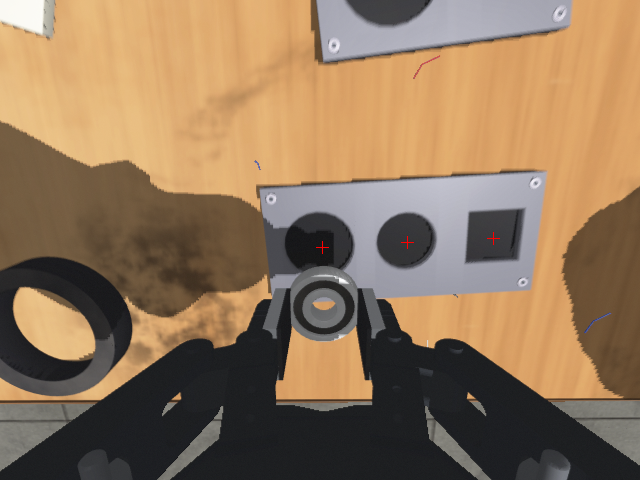

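The bearing is held at (323,303), and the pockets are at (319,243), (406,240) and (495,237), within about 2 mm of the estimates. The gap looks small, so I'll check how the bearing sits in the fingers from depth.

```bash
python3 - <<'E'
from h import *
z=np.load("w2.npz");c={k:z[k] for k in ('fx','fy','cx','cy','origin','orientation')}
w=cloud(z['d'],c);m=(z['d']<.16)&(z['d']>0)
v,u=np.mgrid[:480,:640]
m=(abs(u-324)<40)&(v>262)&(v<345)&(w[...,2]>.06)&(w[...,2]<.13)
for vv in range(264,345,6):
    r=m[vv]; print(vv,[(int(a),*(w[vv,a]*1000).round(0).astype(int)) for a in range(286,366,8) if r[a]])
E
```

```text
264 []
270 [(310, np.int64(464), np.int64(-255), np.int64(84)), (318, np.int64(468), np.int64(-254), np.int64(87)), (326, np.int64(472), np.int64(-253), np.int64(89)), (334, np.int64(475), np.int64(-254), np.int64(87))]
276 [(302, np.int64(461), np.int64(-257), np.int64(88)), (310, np.int64(464), np.int64(-255), np.int64(92)), (318, np.int64(468), np.int64(-255), np.int64(93)), (326, np.int64(472), np.int64(-255), np.int64(93)), (334, np.int64(475), np.int64(-255), np.int64(92)), (342, np.int64(479), np.int64(-256), np.int64(90))]
282 [(294, np.int64(457), np.int64(-260), np.int64(86)), (302, np.int64(461), np.int64(-258), np.int64(92)), (310, np.int64(464), np.int64(-258), np.int64(92)), (318, np.int64(468), np.int64(-259), np.int64(90)), (326, np.int64(472), np.int64(-258), np.int64(91)), (334, np.int64(475), np.int64(-258), np.int64(91)), (342, np.int64(479), np.int64(-258), np.int64(92)), (350, np.int64(482), np.int64(-258), np.int64(91))]
288 [(286, np.int64(453), np.int64(-261), np.int64(92)), (294, np.int64(457), np.int64(-260), np.int64(93)), (302, np.int64(461), np.int64(-26
[... 3532 characters left out ...]
int64(91)), (326, np.int64(472), np.int64(-283), np.int64(91)), (334, np.int64(475), np.int64(-283), np.int64(91)), (342, np.int64(479), np.int64(-282), np.int64(92)), (350, np.int64(483), np.int64(-282), np.int64(93)), (358, np.int64(486), np.int64(-278), np.int64(99))]
336 [(286, np.int64(455), np.int64(-274), np.int64(110)), (310, np.int64(464), np.int64(-286), np.int64(92)), (318, np.int64(468), np.int64(-285), np.int64(93)), (326, np.int64(472), np.int64(-286), np.int64(92)), (334, np.int64(475), np.int64(-286), np.int64(92)), (342, np.int64(479), np.int64(-285), np.int64(93)), (358, np.int64(486), np.int64(-281), np.int64(100))]
342 [(286, np.int64(455), np.int64(-275), np.int64(112))]
```

The bearing lies flat, underside 7 mm below the TCP, centred near (0.4705,-0.271). I'll set it in its pocket.

Call:
carry_out([
  [[0,0,0],[0.4,-0.15,2],255],
  [[0,0,0],[0.4,-0.15,5],255],
  [[0,0,0],[0.4,-0.15,7],255],
  [[0,0,0],[0.4,-0.15,7.4],255],
  [[0,0,0],[0.4,-0.15,7.4],255],
  [[0,0,0],[0.4,-0.15,7.4],255],
  [[0,0,0],[0.4,-0.15,7.4],255],
  [[0,0,0],[0.4,-0.15,7.4],255],
])

```text
clock: 6.2
tcp_pos: [0.4689, -0.2652, 0.0122]
orientation: [0.0, 0.707, 0.707, 0.0]
wrist_force: [0.2, -0.1, 0.6]
finger_gap: 0.0309
grip_force: 39.8
```

Call:
carry_out([
  [[0,0,0],[-0.2,0,0],255],
  [[0,0,0],[-0.2,0,0],255],
  [[0,0,0],[-0.2,0,0],100],
  [[0,0,0],[-0.2,0,0],100],
  [[0,0,0],[-0.2,0,0],100],
  [[0,0,0],[-0.2,0,-2],90],
  [[0,0,0],[-0.2,0,-7],90],
  [[0,0,0],[-0.2,0,-12],90],
])

```text
clock: 7.2
tcp_pos: [0.4683, -0.2668, 0.133]
orientation: [-0.001, 0.707, 0.707, -0.0]
wrist_force: [1.4, -0.3, -0.7]
finger_gap: 0.0551
grip_force: 0.0
```

```bash
python3 - <<'E'
from workcell import env
from h import *
p,d,c=wrist(env,"w3",[(.5897,-.263,.006),(.5293,-.264,.006),(.469,-.267,.017)])
w=cloud(d,c);u,v=proj(np.array((.469,-.267,.017)),c).astype(int)
print([ (w[v+a,u+b]*1000).round(1) for a,b in ((16,0),(-16,0),(0,16),(0,-16))])
E
```

```text
(0.5897, -0.263, 0.006) [469.7 229.4]
(0.5293, -0.264, 0.006) [397.2 230.5]
(0.469, -0.267, 0.017) [325.  237.7]
[ 0.4683 -0.2668  0.133 ] [-0.001  0.707  0.707 -0.   ] 0.05505024693379902 [ 0.46789156 -0.19040851  0.27567375] [-0.67  0.29 -0.23  1.05  0.    0.9 ]
[array([ 468.2, -280.5,   15.9]), array([ 468.2, -253.7,   15.1]), array([ 481.2, -266.9,   15.5]), array([ 455.3, -266.6,   16.7])]
```

View pics/w3.png

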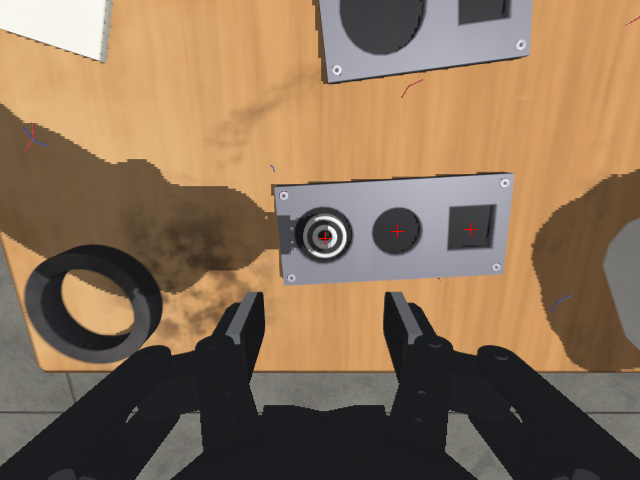

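The bearing is seated flat at (325,236), and the pocket marks for the spring and bolt agree. Next is the spring.

Call:
carry_out([
  [[0,0,0],[5.3,2.8,0],90],
  [[0,0,0],[10.6,5.7,0],90],
  [[0,0,0],[15.9,8.5,0],90],
  [[0,0,0],[21.2,11.3,0],90],
  [[0,0,0],[26.5,14.1,0],90],
  [[0,0,0],[31,16.6,0],90],
  [[0,0,0],[33.7,18,2],120],
  [[0,0,0],[33.7,18,3],120],
])

```text
clock: 8.25
tcp_pos: [0.6487, 0.0722, 0.1004]
orientation: [-0.001, 0.706, 0.708, -0.0]
wrist_force: [0.4, -1.3, -1.1]
finger_gap: 0.0451
grip_force: 0.0
```

```bash
python3 - <<'E'
from workcell import env
from h import *
p,d,c=wrist(env,"w4",[(.648,.070,.049),(.544,.065,.018),(.654,.174,.058)])
w=cloud(d,c)
for x,y,z,r in ((.648,.07,.049,.025),(.654,.174,.058,.02),(.544,.065,.018,.035)):
    m=(np.hypot(w[...,0]-x,w[...,1]-y)<r)&(abs(w[...,2]-z)<.006); q=w[m]
    print(len(q), q.mean(0).round(4) if len(q) else 0,((q.min(0)+q.max(0))/2).round(4) if len(q) else 0,q.max(0)-q.min(0) if len(q) else 0)
E
```

```text
(0.648, 0.07, 0.049) [323.  270.1]
(0.544, 0.065, 0.018) [177.8 259.6]
(0.654, 0.174, 0.058) [335.6  85.6]
[0.6487 0.0722 0.1004] [-0.001  0.706  0.708 -0.   ] 0.04506237293640619 [0.6480839  0.14868398 0.24310335] [-0.01  0.52  0.04  1.09  0.    1.56]
449 [0.6477 0.0727 0.0458] [0.6484 0.072  0.0466] [0.02603084 0.02544149 0.00709454]
467 [0.6544 0.1754 0.0575] [0.6545 0.1757 0.056 ] [0.01076165 0.01134226 0.00755366]
2364 [0.5478 0.0676 0.0172] [0.5452 0.0664 0.0159] [0.04209217 0.04414196 0.0077335 ]
```

View pics/w4.png

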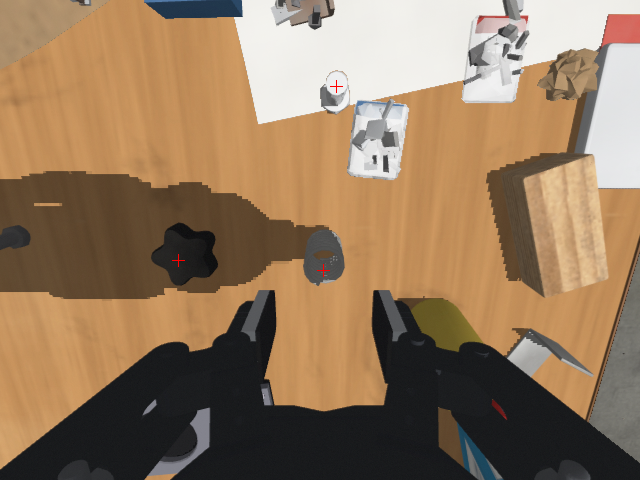

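The spring is centred at (325,255), which is (0.648,0.072) by depth, directly under the tool. The oil bottle at (445,335) is clear.

Call:
carry_out([
  [[0,0,0],[0,0,4],120],
  [[0,0,0],[0,0,7],120],
  [[0,0,0],[0,0,8.2],120],
  [[0,0,0],[0,0,8.2],120],
  [[0,0,0],[0,0,8.2],255],
  [[0,0,0],[0,0,8.2],255],
  [[0,0,0],[0,0,8.2],255],
  [[0,0,0],[0,0,8.2],255],
], force=25)

```text
clock: 9.3
tcp_pos: [0.65, 0.0697, 0.0218]
orientation: [0.001, 0.707, 0.707, 0.001]
wrist_force: [-0.5, -0.2, 7.3]
finger_gap: 0.026
grip_force: 25.1
```

Call:
carry_out([
  [[0,0,0],[0,0,-0.5],255],
  [[0,0,0],[0,0,-2],255],
  [[0,0,0],[0,0,-5],255],
  [[0,0,0],[0,0,-8],255],
  [[0,0,0],[0,0,-9],255],
  [[0,0,0],[0,0,-9],255],
  [[0,0,0],[0,0,-9],255],
  [[0,0,0],[0,0,-9],255],
])

```text
clock: 10.3
tcp_pos: [0.6478, 0.0699, 0.1086]
orientation: [-0.001, 0.707, 0.707, -0.001]
wrist_force: [0.3, 0.1, 0.0]
finger_gap: 0.0259
grip_force: 24.7
```

```bash
python3 - <<'E'
from workcell import env
from h import *
p,d,c=wrist(env,"w5",[(.65,.07,.13)])
w=cloud(d,c)
m=(np.hypot(w[...,0]-.65,w[...,1]-.07)<.03)&(w[...,2]>.05)&(w[...,2]<.17)&(abs(w[...,0]-.65)<.012); q=w[m]
print(np.histogram(q[:,2],bins=np.arange(.05,.17,.004)))
for z0 in np.arange(.09,.15,.01):
    s=q[abs(q[:,2]-z0)<.005]; print(z0,len(s),s.mean(0) if len(s) else 0)
print(env.get_state()['wrist_force'])
E
```

```text
(0.65, 0.07, 0.13) [329.8 331.3]
[0.6478 0.0699 0.1086] [-0.001  0.707  0.707 -0.001] 0.02592376877246042 [0.64760794 0.14638724 0.25128   ] [-0.02  0.52  0.05  1.11  0.    1.56]
(array([  0,   0,   0,   0,   0,   0,   0,   0,   0,  11, 164, 202, 233,
       259, 363, 351, 413, 456, 486, 544, 733, 189,  84, 156, 171,  19,
         8,  20,  33]), array([0.05 , 0.054, 0.058, 0.062, 0.066, 0.07 , 0.074, 0.078, 0.082,
       0.086, 0.09 , 0.094, 0.098, 0.102, 0.106, 0.11 , 0.114, 0.118,
       0.122, 0.126, 0.13 , 0.134, 0.138, 0.142, 0.146, 0.15 , 0.154,
       0.158, 0.162, 0.166]))
0.09 203 [0.64835468 0.07850724 0.09231188]
0.09999999999999999 612 [0.64836666 0.0744879  0.1002259 ]
0.10999999999999999 885 [0.64903565 0.07120472 0.11036148]
0.11999999999999998 1119 [0.64884336 0.07139323 0.12029393]
0.12999999999999998 1477 [0.6501868  0.07422997 0.13012229]
0.13999999999999996 253 [0.65705418 0.07169131 0.13922517]
[ 0.98628905  0.02444452 -0.1364269 ]
```

View pics/w5.png

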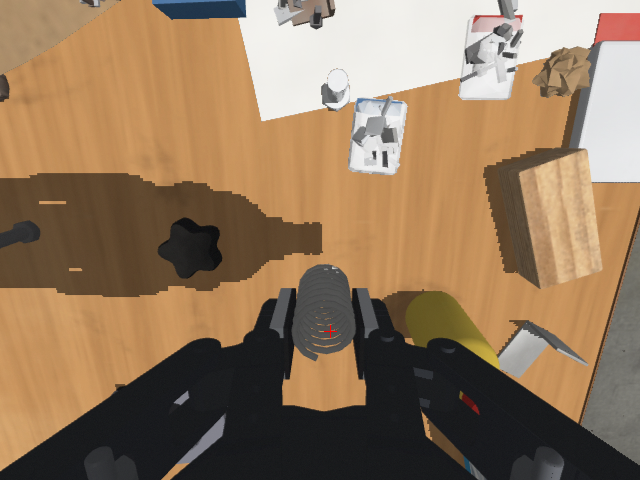

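The spring is held upright at (325,310), with its underside about 21 mm below the TCP. Now over to its pocket.

Call:
carry_out([
  [[0,0,0],[-5,-1.8,0],255],
  [[0,0,0],[-10,-3.6,0],255],
  [[0,0,0],[-15,-5.4,0],255],
  [[0,0,0],[-20,-7.1,0],255],
  [[0,0,0],[-25,-8.9,0],255],
  [[0,0,0],[-30,-10.7,0],255],
  [[0,0,0],[-33.5,-12,0],255],
  [[0,0,0],[-33.5,-12,3],255],
])

```text
clock: 11.35
tcp_pos: [0.5295, -0.2693, 0.0816]
orientation: [0.003, 0.709, 0.706, 0.0]
wrist_force: [0.8, 0.4, -0.6]
finger_gap: 0.0261
grip_force: 24.7
```

Call:
carry_out([
  [[0,0,0],[0,0,0],255],
  [[0,0,0],[0,0,0.5],255],
  [[0,0,0],[0,0,1],255],
  [[0,0,0],[0,0,1.5],255],
  [[0,0,0],[0,0,2],255],
  [[0,0,0],[0,0,2],255],
  [[0,0,0],[0,0,2],255],
  [[0,0,0],[0,0,2],255],
])

```text
clock: 12.35
tcp_pos: [0.5289, -0.2652, 0.0603]
orientation: [0.0, 0.707, 0.707, 0.0]
wrist_force: [-0.7, -1.1, -0.2]
finger_gap: 0.0259
grip_force: 24.7
```

Call:
carry_out([
  [[0,0,0],[0,0,1],255],
  [[0,0,0],[0,0,2],255],
  [[0,0,0],[0,0,2.6],255],
  [[0,0,0],[0,0,2.9],255],
  [[0,0,0],[0,0,3.1],255],
  [[0,0,0],[0,0,3.2],255],
  [[0,0,0],[0,0,3.2],255],
  [[0,0,0],[0,0,3.2],255],
])

```text
clock: 13.35
tcp_pos: [0.5289, -0.2652, 0.0283]
orientation: [0.0, 0.707, 0.707, 0.0]
wrist_force: [0.7, 0.0, -0.9]
finger_gap: 0.0259
grip_force: 24.7
```

```bash
python3 - <<'E'
from workcell import env
from h import *
p,d,c=wrist(env,"w6",[])
w=cloud(d,c)
q=w[(np.hypot(w[...,0]-.529,w[...,1]+.264)<.035)&(w[...,2]>.0)&(w[...,2]<.06)&(abs(w[...,0]-.529)<.006)]
for z0 in np.arange(.004,.06,.004):
    s=q[abs(q[:,2]-z0)<.002]; print(z0.round(3),len(s),s[:,1].min().round(4) if len(s) else 0,s[:,1].max().round(4) if len(s) else 0)
print(env.get_state()['wrist_force'])
E
```

```text
[ 0.5289 -0.2652  0.0283] [0.    0.707 0.707 0.   ] 0.025944214617505207 [ 0.52828227 -0.18867709  0.17094547] [-0.6   0.48 -0.23  0.86  0.    0.97]
0.004 150 -0.2813 -0.2453
0.008 137 -0.2835 -0.2452
0.012 835 -0.2985 -0.2291
0.016 152 -0.2757 -0.2498
0.02 174 -0.2767 -0.25
0.024 169 -0.2761 -0.2496
0.028 206 -0.2759 -0.2496
0.032 199 -0.2761 -0.2502
0.036 227 -0.2763 -0.2496
0.04 229 -0.2753 -0.2497
0.044 237 -0.2762 -0.25
0.048 300 -0.2764 -0.2497
0.052 258 -0.2747 -0.2498
0.056 37 -0.2755 -0.2723
[-0.81528995  0.13491105 -0.51663171]
```

View pics/w6.png

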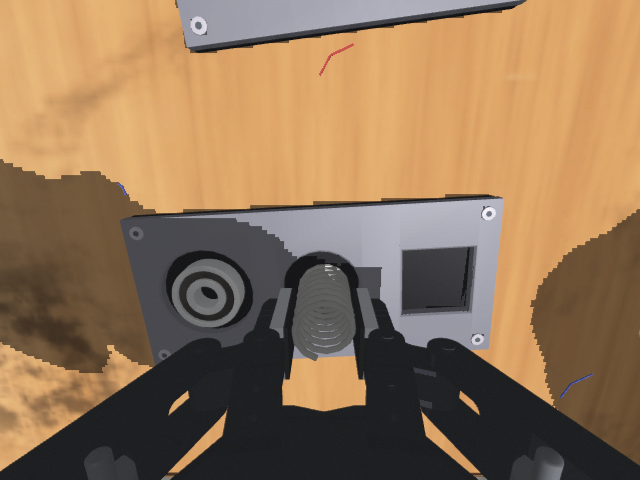

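The spring stands vertical and centred in its pocket, top near 55 mm as expected. Release, rise, and go over the long bolt.

Call:
carry_out([
  [[0,0,0],[0,0,0.1],130],
  [[0,0,0],[0,0,0.1],130],
  [[0,0,0],[0,0,0.1],130],
  [[0,0,0],[0,0,-1],130],
  [[0,0,0],[0,0,-5],130],
  [[0,0,0],[0,0,-10],130],
  [[0,0,0],[4,-0.8,-12],130],
  [[0,0,0],[9,-2,-12],130],
])

```text
clock: 14.4
tcp_pos: [0.5105, -0.1759, 0.1514]
orientation: [0.003, 0.708, 0.706, 0.001]
wrist_force: [1.2, 0.9, -0.1]
finger_gap: 0.0418
grip_force: 0.0
```

Call:
carry_out([
  [[0,0,0],[6,-1.5,0],130],
  [[0,0,0],[12,-3,0],130],
  [[0,0,0],[18,-4.5,0],130],
  [[0,0,0],[24,-6,0],130],
  [[0,0,0],[30,-7.5,0],130],
  [[0,0,0],[35.4,-8.9,0],130],
  [[0,0,0],[35.4,-8.9,0],130],
  [[0,0,0],[35.4,-8.9,0],130],
])

```text
clock: 15.4
tcp_pos: [0.4199, 0.1789, 0.1487]
orientation: [0.0, 0.707, 0.708, 0.0]
wrist_force: [-0.3, 0.4, -0.1]
finger_gap: 0.0417
grip_force: 0.0
```

```bash
cat >> h.py <<'E'
def top(w,x,y,z,r=.025,t=.006):
    q=w[(np.hypot(w[...,0]-x,w[...,1]-y)<r)&(abs(w[...,2]-z)<t)]
    if len(q): print(len(q),'mean',q.mean(0).round(4),'mid',((q.min(0)+q.max(0))/2).round(4),'ext',(q.max(0)-q.min(0)).round(4))
    else: print('none')
E
python3 - <<'E'
from workcell import env
from h import *
p,d,c=wrist(env,"w7",[(.42,.179,.069)])
w=cloud(d,c); top(w,.42,.179,.069); top(w,.42,.179,.007,.03,.003)
E
```

```text
(0.42, 0.179, 0.069) [324.1 251.8]
[0.4199 0.1789 0.1487] [0.    0.707 0.708 0.   ] 0.04168846400403326 [0.4191103  0.2554444  0.29134492] [ 0.23  0.13 -0.4   1.04 -0.    1.8 ]
307 mean [0.4203 0.1813 0.0685] mid [0.42   0.1807 0.0668] ext [0.0127 0.0132 0.0073]
809 mean [0.4155 0.1915 0.0067] mid [0.4197 0.1897 0.007 ] ext [0.0515 0.0322 0.006 ]
```

Call:
carry_out([
  [[0,0,0],[0.2,0,3],130],
  [[0,0,0],[0.2,0,6],130],
  [[0,0,0],[0.2,0,9],130],
  [[0,0,0],[0.2,0,11.5],130],
  [[0,0,0],[0.2,0,12.3],130],
  [[0,0,0],[0.2,0,12.3],130],
  [[0,0,0],[0.2,0,12.3],130],
  [[0,0,0],[0.2,0,12.3],130],
])

```text
clock: 16.45
tcp_pos: [0.4206, 0.181, 0.0261]
orientation: [0.0, 0.707, 0.707, 0.001]
wrist_force: [-0.7, 0.4, 1.3]
finger_gap: 0.0417
grip_force: 0.0
```

Call:
carry_out([
  [[0,0,0],[0,0,0],255],
  [[0,0,0],[0,0,0],255],
  [[0,0,0],[0,0,0],255],
  [[0,0,0],[0,0,0],255],
  [[0,0,0],[0,0,0],255],
  [[0,0,0],[0,0,0],255],
  [[0,0,0],[0,0,0],255],
  [[0,0,0],[0,0,0],255],
], force=40)

```text
clock: 17.45
tcp_pos: [0.42, 0.1811, 0.0255]
orientation: [0.0, 0.707, 0.707, 0.0]
wrist_force: [-1.2, -0.9, 5.8]
finger_gap: 0.013
grip_force: 38.9
```

Call:
carry_out([
  [[0,0,0],[0,0,-1],255],
  [[0,0,0],[0,0,-4],255],
  [[0,0,0],[0,0,-8],255],
  [[0,0,0],[-2,0.8,-10.5],255],
  [[0,0,0],[-6,2.3,-10.5],255],
  [[0,0,0],[-11,4.2,-10.5],255],
  [[0,0,0],[-16,6.1,-10.5],255],
  [[0,0,0],[-21,8,-10.5],255],
])

```text
clock: 18.45
tcp_pos: [0.4999, -0.0306, 0.1304]
orientation: [-0.0, 0.707, 0.707, 0.0]
wrist_force: [1.2, 0.3, -1.1]
finger_gap: 0.0128
grip_force: 39.0
```

Call:
carry_out([
  [[0,0,0],[-5,1.9,0],255],
  [[0,0,0],[-10,3.8,0],255],
  [[0,0,0],[-15,5.8,0],255],
  [[0,0,0],[-20,7.7,0],255],
  [[0,0,0],[-23.3,9,0],255],
  [[0,0,0],[-23.3,9,2],255],
  [[0,0,0],[-23.3,9,4],255],
  [[0,0,0],[-23.3,9,4],255],
])

```text
clock: 19.45
tcp_pos: [0.588, -0.2613, 0.088]
orientation: [-0.002, 0.707, 0.707, -0.001]
wrist_force: [0.6, 0.3, -1.8]
finger_gap: 0.0124
grip_force: 39.1
```

```bash
python3 - <<'E'
from workcell import env
from h import *
p,d,c=wrist(env,"w8",[(.5897,-.262,.006)])
w=cloud(d,c);s=env.get_state();x,y,z=s['tcp_pos']
q=w[(abs(w[...,0]-x)<.015)&(abs(w[...,1]-y)<.025)&(w[...,2]>.03)&(w[...,2]<.16)]
for z0 in np.arange(.044,.15,.006):
    t=q[abs(q[:,2]-z0)<.003]; print(z0.round(3),len(t),t.min(0).round(4) if len(t) else 0,t.max(0).round(4) if len(t) else 0)
print(s['wrist_force'])
E
```

```text
(0.5897, -0.262, 0.006) [326.8 252.1]
[ 0.588  -0.2613  0.088 ] [-0.002  0.707  0.707 -0.001] 0.012383943408000706 [ 0.58813047 -0.18516553  0.23091555] [-0.54  0.52  0.    1.06  0.    1.03]
0.044 0 0 0
0.05 0 0 0
0.056 0 0 0
0.062 22 [ 0.5771 -0.2555  0.0614] [ 0.5991 -0.2486  0.065 ]
0.068 258 [ 0.5769 -0.2655  0.065 ] [ 0.5989 -0.2478  0.071 ]
0.074 524 [ 0.5769 -0.2654  0.071 ] [ 0.5987 -0.2479  0.0769]
0.08 133 [ 0.581  -0.2605  0.0771] [ 0.5942 -0.254   0.0829]
0.086 160 [ 0.5811 -0.2604  0.083 ] [ 0.5941 -0.254   0.089 ]
0.092 281 [ 0.5747 -0.2603  0.089 ] [ 0.6036 -0.249   0.095 ]
0.098 450 [ 0.5747 -0.2607  0.095 ] [ 0.6039 -0.2488  0.101 ]
0.104 495 [ 0.5747 -0.2607  0.101 ] [ 0.6039 -0.2487  0.107 ]
0.11 538 [ 0.5747 -0.2606  0.107 ] [ 0.6038 -0.2487  0.113 ]
0.116 631 [ 0.5747 -0.2613  0.113 ] [ 0.6039 -0.2487  0.119 ]
0.122 850 [ 0.5747 -0.2723  0.119 ] [ 0.6008 -0.2488  0.125 ]
0.128 1155 [ 0.5739 -0.2716  0.125 ] [ 0.6039 -0.247   0.131 ]
0.134 1575 [ 0.574  -0.2726  0.131 ] [ 0.6039 -0.2462  0.137 ]
0.14 589 [ 0.574 -0.272  0.137] [ 0.6039 -0.2477  0.143 ]
0.146 408 [ 0.574  -0.2548  0.143 ] [ 0.6039 -0.2474  0.1489]
[ 0.51616904 -0.40873716 -0.52414896]
```

View pics/w8.png

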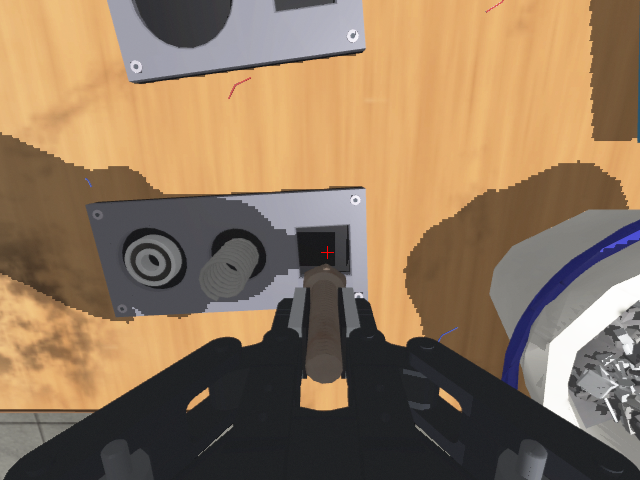

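The brown bolt hangs vertical over its square pocket at (324,250), and the spring and bearing are undisturbed. Lower it and release.

Call:
carry_out([
  [[0,0,0],[0,0,1.5],255],
  [[0,0,0],[0,0,3],255],
  [[0,0,0],[0,0,4.2],255],
  [[0,0,0],[0,0,4.8],255],
  [[0,0,0],[0,0,5.2],255],
  [[0,0,0],[0,0,5.5],255],
  [[0,0,0],[0,0,5.5],255],
  [[0,0,0],[0,0,5.5],255],
])

```text
clock: 20.5
tcp_pos: [0.5899, -0.2622, 0.0354]
orientation: [0.0, 0.707, 0.707, 0.0]
wrist_force: [-0.1, 0.4, -1.3]
finger_gap: 0.013
grip_force: 39.1
```

Call:
carry_out([
  [[0,0,0],[0,0,0.1],255],
  [[0,0,0],[0,0,0.2],255],
  [[0,0,0],[0,0,0.25],255],
  [[0,0,0],[0,0,0.25],255],
  [[0,0,0],[0,0,0.25],255],
  [[0,0,0],[0,0,0.25],255],
  [[0,0,0],[0,0,0.25],255],
  [[0,0,0],[0,0,0.25],255],
])

```text
clock: 21.5
tcp_pos: [0.5897, -0.2621, 0.0326]
orientation: [0.0, 0.707, 0.707, 0.0]
wrist_force: [0.2, 0.6, -0.6]
finger_gap: 0.0129
grip_force: 39.1
```

Call:
carry_out([
  [[0,0,0],[0,0,0],200],
  [[0,0,0],[0,0,0],170],
  [[0,0,0],[0,0,0],160],
  [[0,0,0],[0,0,-1],160],
  [[0,0,0],[0,0,-4],150],
  [[0,0,0],[0,0,-8],120],
  [[0,0,0],[0,0,-12],80],
  [[0,0,0],[4,-0.5,-13],70],
])

```text
clock: 22.5
tcp_pos: [0.5869, -0.2249, 0.1668]
orientation: [0.004, 0.708, 0.706, 0.001]
wrist_force: [0.6, 1.1, 1.3]
finger_gap: 0.0623
grip_force: 0.0
```

Call:
carry_out([
  [[0,0,0],[6,-0.8,0],70],
  [[0,0,0],[12,-1.6,0],70],
  [[0,0,0],[18,-2.5,0],70],
  [[0,0,0],[24,-3.3,0],70],
  [[0,0,0],[28.8,-4,1],70],
  [[0,0,0],[28.8,-4,3],70],
  [[0,0,0],[28.8,-4,5],70],
  [[0,0,0],[28.8,-4,5],70],
])

```text
clock: 23.5
tcp_pos: [0.5436, 0.0662, 0.1119]
orientation: [-0.001, 0.707, 0.707, -0.001]
wrist_force: [-0.1, 1.1, 0.1]
finger_gap: 0.0618
grip_force: 0.0
```

```bash
python3 - <<'E'
from workcell import env
from h import *
p,d,c=wrist(env,"w9",[(.545,.066,.018)])
w=cloud(d,c); top(w,.545,.066,.016,.035,.008)
E
```

```text
(0.545, 0.066, 0.018) [326.2 245.9]
[0.5436 0.0662 0.1119] [-0.001  0.707  0.707 -0.001] 0.06184255550399984 [0.54330919 0.14266842 0.25461818] [-0.03  0.33 -0.24  1.01  0.    1.54]
2223 mean [0.546  0.068  0.0172] mid [0.5441 0.0665 0.0141] ext [0.0432 0.0442 0.0122]
```

View pics/w9.png

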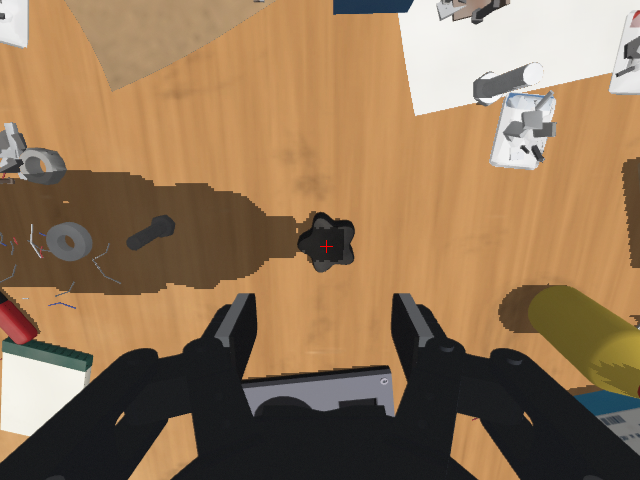

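The knob is at (327,243) with one lobe toward −x and two toward +x, so closing along x gives a three-point grip. The short bolt stands untouched at (150,233).

Call:
carry_out([
  [[0,0,0],[0.1,0.2,4],70],
  [[0,0,0],[0.1,0.2,8],70],
  [[0,0,0],[0.1,0.2,10],70],
  [[0,0,0],[0.1,0.2,10.5],70],
  [[0,0,0],[0.1,0.2,10.5],70],
  [[0,0,0],[0.1,0.2,10.5],70],
  [[0,0,0],[0.1,0.2,10.5],70],
  [[0,0,0],[0.1,0.2,10.5],70],
])

```text
clock: 24.55
tcp_pos: [0.5471, 0.0669, 0.0082]
orientation: [0.0, 0.707, 0.707, 0.0]
wrist_force: [-0.4, 0.1, 0.2]
finger_gap: 0.0616
grip_force: 0.0
```

Call:
carry_out([
  [[0,0,0],[0,0,0],255],
  [[0,0,0],[0,0,0],255],
  [[0,0,0],[0,0,0],255],
  [[0,0,0],[0,0,0],255],
  [[0,0,0],[0,0,0],255],
  [[0,0,0],[0,0,0],255],
  [[0,0,0],[0,0,0],255],
  [[0,0,0],[0,0,0],255],
], force=30)

```text
clock: 25.55
tcp_pos: [0.5473, 0.0669, 0.0081]
orientation: [0.0, 0.707, 0.707, 0.0]
wrist_force: [0.5, 0.6, 5.4]
finger_gap: 0.0413
grip_force: 30.2
```

Call:
carry_out([
  [[0,0,0],[0,0,-1],255],
  [[0,0,0],[0,0,-4],255],
  [[0,0,0],[-2,-0.4,-8],255],
  [[0,0,0],[-7,-1.5,-9],255],
  [[0,0,0],[-12,-2.6,-9],255],
  [[0,0,0],[-17.3,-3.8,-9],255],
  [[0,0,0],[-17.3,-3.8,-9],255],
  [[0,0,0],[-17.3,-3.8,-9],255],
])

```text
clock: 26.55
tcp_pos: [0.5083, -0.1059, 0.0975]
orientation: [-0.001, 0.707, 0.707, 0.0]
wrist_force: [0.6, 0.5, -0.7]
finger_gap: 0.0407
grip_force: 30.5
```

```bash
python3 - <<'E'
from workcell import env
from h import *
p,d,c=wrist(env,"w10",[(.5774,-.098,.006),(.509,-.106,.006)])
w=cloud(d,c);s=env.get_state();x,y,z=s['tcp_pos']
q=w[(abs(w[...,0]-x)<.04)&(abs(w[...,1]-y)<.035)&(w[...,2]>z-.02)&(w[...,2]<z+.03)]
for z0 in np.arange(z-.02,z+.025,.004):
    t=q[abs(q[:,2]-z0)<.002]; print(z0.round(3),len(t),t.min(0).round(4) if len(t) else 0,t.max(0).round(4) if len(t) else 0)
print(s['wrist_force'])
E
```

```text
(0.5774, -0.098, 0.006) [419.  236.4]
(0.509, -0.106, 0.006) [325.1 246.9]
[ 0.5083 -0.1059  0.0975] [-0.001  0.707  0.707  0.   ] 0.04069649442515772 [ 0.50788878 -0.02956038  0.24022104] [-0.36  0.29 -0.33  0.95  0.    1.21]
0.077 0 0 0
0.081 0 0 0
0.085 0 0 0
0.089 117 [ 0.4865 -0.1127  0.0884] [ 0.529  -0.0843  0.0914]
0.093 261 [ 0.4869 -0.1139  0.0915] [ 0.5286 -0.0843  0.0954]
0.097 293 [ 0.4872 -0.1134  0.0955] [ 0.5288 -0.0843  0.0994]
0.101 419 [ 0.4807 -0.1189  0.0995] [ 0.5345 -0.0844  0.1035]
0.105 4125 [ 0.4755 -0.1286  0.1035] [ 0.5404 -0.0844  0.1075]
0.109 1838 [ 0.4739 -0.1261  0.1075] [ 0.542  -0.0859  0.1114]
0.113 396 [ 0.4738 -0.1165  0.1115] [ 0.542  -0.0934  0.1155]
0.117 418 [ 0.4739 -0.1162  0.1155] [ 0.5419 -0.0932  0.1195]
0.121 448 [ 0.4736 -0.1163  0.1195] [ 0.5418 -0.0934  0.1235]
[-0.69366877 -0.02142794  0.10276818]
```

View pics/w10.png

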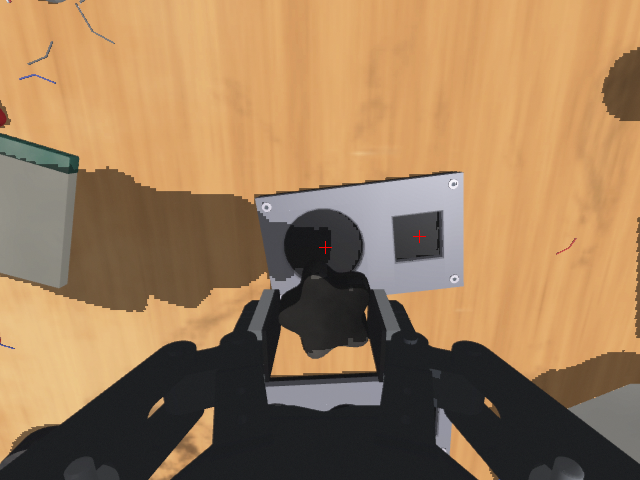

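The knob is held level over the round pocket, centred about (324,247), and the square pocket is on its mark at (419,236). Lower and release.

Call:
carry_out([
  [[0,0,0],[0,0,3],255],
  [[0,0,0],[0,0,6],255],
  [[0,0,0],[0,0,7.2],255],
  [[0,0,0],[0,0,7.8],255],
  [[0,0,0],[0,0,8.1],255],
  [[0,0,0],[0,0,8.2],255],
  [[0,0,0],[0,0,8.2],255],
  [[0,0,0],[0,0,8.2],255],
])

```text
clock: 27.6
tcp_pos: [0.509, -0.1063, 0.016]
orientation: [0.0, 0.707, 0.707, 0.0]
wrist_force: [-0.7, -0.7, -0.2]
finger_gap: 0.0409
grip_force: 30.5
```

Call:
carry_out([
  [[0,0,0],[0,0,0.15],255],
  [[0,0,0],[0,0,0.15],255],
  [[0,0,0],[0,0,0.15],80],
  [[0,0,0],[0,0,0.15],80],
  [[0,0,0],[0,0,0.15],80],
  [[0,0,0],[0,0,-2],80],
  [[0,0,0],[0,0,-7],80],
  [[0,0,0],[0,0,-12],120],
])

```text
clock: 28.6
tcp_pos: [0.5082, -0.1059, 0.1365]
orientation: [-0.001, 0.707, 0.707, -0.0]
wrist_force: [1.3, -1.0, 0.0]
finger_gap: 0.0453
grip_force: 0.0
```

```bash
python3 - <<'E'
from workcell import env
from h import *
p,d,c=wrist(env,"w11",[])
w=cloud(d,c); top(w,.508,-.106,.024,.035,.005)
q=w[(np.hypot(w[...,0]-.508,w[...,1]+.106)<.014)]; A=np.c_[q[:,:2]-q[:,:2].mean(0),np.ones(len(q))]; print(np.linalg.lstsq(A,q[:,2],rcond=None)[0])
E
```

```text
[ 0.5082 -0.1059  0.1365] [-0.001  0.707  0.707 -0.   ] 0.04528242611529483 [ 0.50782225 -0.02950551  0.27921771] [-0.36  0.26 -0.27  1.05  0.    1.21]
1863 mean [ 0.5099 -0.1057  0.0235] mid [ 0.5084 -0.1065  0.0224] ext [0.0426 0.0441 0.0067]
[1.08068490e-02 1.18243723e+01 1.90141874e-01]
```

Call:
carry_out([
  [[0,0,0],[5.3,2.7,0],165],
  [[0,0,0],[10.6,5.4,0],165],
  [[0,0,0],[15.9,8.1,0],165],
  [[0,0,0],[21.2,10.9,0],165],
  [[0,0,0],[26,13.5,0],165],
  [[0,0,0],[28.2,14.5,0],165],
  [[0,0,0],[28.2,14.5,0],165],
  [[0,0,0],[28.2,14.5,0],165],
])

```text
clock: 29.65
tcp_pos: [0.6531, 0.1752, 0.1352]
orientation: [-0.0, 0.707, 0.707, -0.001]
wrist_force: [0.7, -0.2, -0.6]
finger_gap: 0.0302
grip_force: 0.0
```

```bash
python3 - <<'E'
from workcell import env
from h import *
p,d,c=wrist(env,"w12",[])
w=cloud(d,c); top(w,.6545,.1757,.058,.02,.004)
E
```

```text
[0.6531 0.1752 0.1352] [-0.     0.707  0.707 -0.001] 0.03019064967453518 [0.65275723 0.25181096 0.27777687] [ 0.14  0.55  0.17  1.19 -0.    1.71]
213 mean [0.6547 0.1762 0.0575] mid [0.6548 0.1757 0.0569] ext [0.0105 0.0108 0.0051]
```

The knob is seated (top at 23.5 mm). Now the middle bolt.

Call:
carry_out([
  [[0,0,0],[0.1,0.15,3],165],
  [[0,0,0],[0.1,0.15,6],165],
  [[0,0,0],[0.1,0.15,8.5],165],
  [[0,0,0],[0.1,0.15,10],165],
  [[0,0,0],[0.1,0.15,10.3],165],
  [[0,0,0],[0.1,0.15,10.3],165],
  [[0,0,0],[0.1,0.15,10.3],165],
  [[0,0,0],[0.1,0.15,10.3],165],
])

```text
clock: 30.7
tcp_pos: [0.6558, 0.1771, 0.0336]
orientation: [0.0, 0.707, 0.707, 0.001]
wrist_force: [0.6, 0.2, 0.2]
finger_gap: 0.0305
grip_force: 0.0
```

Call:
carry_out([
  [[0,0,0],[0,0,0],255],
  [[0,0,0],[0,0,0],255],
  [[0,0,0],[0,0,0],255],
  [[0,0,0],[0,0,0],255],
  [[0,0,0],[0,0,0],255],
  [[0,0,0],[0,0,0],255],
  [[0,0,0],[0,0,0],255],
  [[0,0,0],[0,0,0],255],
], force=35)

```text
clock: 31.7
tcp_pos: [0.6555, 0.177, 0.0331]
orientation: [0.0, 0.707, 0.707, 0.0]
wrist_force: [-1.0, -0.8, 5.5]
finger_gap: 0.0107
grip_force: 34.4
```

Call:
carry_out([
  [[0,0,0],[0,0,-1],255],
  [[0,0,0],[0,0,-4],255],
  [[0,0,0],[0,0,-7],255],
  [[0,0,0],[-4,-1.1,-9],255],
  [[0,0,0],[-9,-2.6,-9],255],
  [[0,0,0],[-14,-4,-9],255],
  [[0,0,0],[-19,-5.4,-9],255],
  [[0,0,0],[-23,-6.6,-9],255],
])

```text
clock: 32.7
tcp_pos: [0.5884, -0.055, 0.1227]
orientation: [-0.0, 0.707, 0.707, -0.0]
wrist_force: [0.7, -0.4, 0.2]
finger_gap: 0.0105
grip_force: 34.1
```

Call:
carry_out([
  [[0,0,0],[-3,-0.8,0],255],
  [[0,0,0],[-4.5,-1.2,0],255],
  [[0,0,0],[-4.5,-1.2,2],255],
  [[0,0,0],[-4.5,-1.2,3.5],255],
  [[0,0,0],[-4.5,-1.2,3.5],255],
  [[0,0,0],[-4.5,-1.2,3.5],255],
  [[0,0,0],[-4.5,-1.2,3.5],255],
  [[0,0,0],[-4.5,-1.2,3.5],255],
])

```text
clock: 33.7
tcp_pos: [0.5776, -0.098, 0.0881]
orientation: [0.0, 0.707, 0.707, 0.0]
wrist_force: [0.4, 0.8, 0.3]
finger_gap: 0.0104
grip_force: 34.1
```

```bash
python3 - <<'E'
from workcell import env
from h import *
p,d,c=wrist(env,"w13",[(.577,-.098,.006)])
w=cloud(d,c);s=env.get_state();x,y,z=s['tcp_pos']
q=w[(abs(w[...,0]-x)<.014)&(abs(w[...,1]-y)<.025)&(w[...,2]>.02)&(w[...,2]<.1)]
for z0 in np.arange(.04,.1,.005):
    t=q[abs(q[:,2]-z0)<.0025]; print(z0.round(3),len(t),t.min(0).round(4) if len(t) else 0,t.max(0).round(4) if len(t) else 0)
# pocket: dark floor points
m=(abs(w[...,2]-.006)<.0025)&(abs(w[...,0]-.577)<.025)&(abs(w[...,1]+.098)<.025); t=w[m]; print(len(t),t.min(0),t.max(0))
E
```

```text
(0.577, -0.098, 0.006) [323.  250.7]
[ 0.5776 -0.098   0.0881] [0.    0.707 0.707 0.   ] 0.010396651593555177 [ 0.57693658 -0.02152338  0.23080233] [-0.31  0.41 -0.17  0.99  0.    1.27]
0.04 0 0 0
0.045 0 0 0
0.05 0 0 0
0.055 26 [ 0.5674 -0.096   0.0557] [ 0.5859 -0.0898  0.0575]
0.06 214 [ 0.5675 -0.1012  0.0575] [ 0.5864 -0.0889  0.0625]
0.065 300 [ 0.5682 -0.1007  0.0625] [ 0.5863 -0.0891  0.0674]
0.07 84 [ 0.5717 -0.0993  0.0677] [ 0.5828 -0.0941  0.0724]
0.075 79 [ 0.5719 -0.0989  0.0727] [ 0.5827 -0.094   0.0774]
0.08 96 [ 0.5719 -0.0984  0.0775] [ 0.5825 -0.0938  0.0824]
0.085 108 [ 0.5721 -0.0981  0.0826] [ 0.5824 -0.094   0.0875]
0.09 176 [ 0.5656 -0.098   0.0875] [ 0.5888 -0.0863  0.0925]
0.095 294 [ 0.5637 -0.0982  0.0925] [ 0.5914 -0.0857  0.0975]
2057 [ 0.55601751 -0.11592116  0.00354288] [ 0.59366131 -0.07918458  0.00840944]
```

Call:
carry_out([
  [[0,0,0],[0.1,0,2],255],
  [[0,0,0],[0.1,0,3.5],255],
  [[0,0,0],[0.1,0,4.2],255],
  [[0,0,0],[0.1,0,4.6],255],
  [[0,0,0],[0.1,0,4.8],255],
  [[0,0,0],[0.1,0,4.85],255],
  [[0,0,0],[0.1,0,4.85],255],
  [[0,0,0],[0.1,0,4.85],255],
])

```text
clock: 34.75
tcp_pos: [0.5774, -0.0972, 0.0394]
orientation: [0.0, 0.707, 0.707, 0.0]
wrist_force: [0.2, -0.1, -0.4]
finger_gap: 0.0108
grip_force: 34.1
```

Release, rise, and back away over a clear area so the top camera can see everything.

Call:
carry_out([
  [[0,0,0],[0,0,0],200],
  [[0,0,0],[0,0,0],170],
  [[0,0,0],[0,0,0],160],
  [[0,0,0],[0,0,-1],160],
  [[0,0,0],[0,0,-4],160],
  [[0,0,0],[0,0,-8],150],
  [[0,0,0],[0,0,-13],120],
  [[0,0,0],[0,0,-17],120],
])

```text
clock: 35.75
tcp_pos: [0.5776, -0.0972, 0.2121]
orientation: [0.001, 0.707, 0.707, 0.001]
wrist_force: [0.7, -0.3, -0.2]
finger_gap: 0.0451
grip_force: 0.0
```

Call:
carry_out([
  [[0,0,0],[6,-2,0],120],
  [[0,0,0],[12,-4,0],120],
  [[0,0,0],[18,-6,0],120],
  [[0,0,0],[24,-8,0],120],
  [[0,0,0],[30,-10,0],120],
  [[0,0,0],[35,-11,0],120],
  [[0,0,0],[35,-11,0],120],
  [[0,0,0],[35,-11,0],120],
])

```text
clock: 36.75
tcp_pos: [0.4671, 0.2528, 0.2095]
orientation: [0.0, 0.707, 0.707, 0.0]
wrist_force: [-0.0, 0.5, 0.5]
finger_gap: 0.0453
grip_force: 0.0
```

```bash
python3 - <<'E'
from workcell import env
from h import *
a=env.read_camera("top")[0];b=env.read_camera("scene")[0]
A=cv2.resize(a[140:350,230:460],None,fx=2.6,fy=2.6)[:, :, ::-1]; B=cv2.resize(b[200:410,160:480],(800-0,546))[:,:,::-1]
im=np.hstack([cv2.resize(A,(400,400)),cv2.resize(B,(400,400))]); cv2.imwrite("pics/fin.png",im); print(env.get_state()['tcp_pos'])
E
```

```text
[0.46754171 0.25183863 0.20931849]
```

View pics/fin.png

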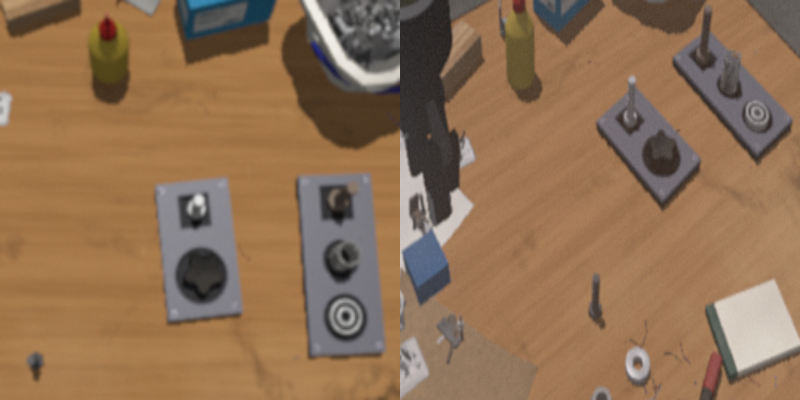

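The left half (top view) shows the bearing (345,315), spring (343,258) and brown bolt (338,198) in the long tray, and the knob (202,273) and bright bolt (197,208) in the short one. The short bolt (35,362) and the oil bottle (108,50) still stand where they were.

```bash
python3 -c "
from workcell import env
print(env.hand_in())"
```

```text
the job is handed in; nothing more can be done
None
```

Both kits are made up and the job is handed in at about 37 s: all five parts sit in their own pockets in the final camera check, and the shortest bolt and the oil bottle were left standing where they were.

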